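# Widen the desk file rack and stand the thick file in it

### The arm

A 7-joint arm with a two-finger parallel gripper is mounted at the origin on the work surface. World frame = base frame: x ahead of the robot, y to its left, z up, the work surface at z = 0. Lengths are in m, angles in rad, forces in N, time in s.
With the tool pointing down it reaches from about 0.375 to 0.925 m from the base axis. Payload 3.1 kg.
Tool frame: the origin (TCP) lies between the finger pads; the fingertips stand 19 mm ahead of it and the grasp point (between the pads) is the TCP; z points along the fingers, y is the line along which they close (so a half turn about z gives the same grasp; the last joint's range is limited). The gripper opens to 85 mm and grips with 20 to 120 N. Pads are 22 mm wide; open, the fingers measure 114 mm over their backs; the gripper's body (76 mm by 85 mm) begins 54 mm behind the grasp point. The pads swing forward as they close: fully open they stand 13 mm farther back than shut.
Start: joints at [-1.282, 0.383, 0.044, 1.598, -0.018, 1.161, -0.05], TCP at [0.245, 0.602, 0.25] pointing down, gripper open.
Joint ranges: [-2.61, 2.61], [-0.41, 2.15], [-1.48, 1.57], [0, 2.5], [-1.57, 4.71], [0.05, 1.97], [-2.85, 2.85]. Speed limits (rad/s): [2.79, 2.79, 3.14, 3.14, 3.14, 3.14, 3.14].

### API

Orientations are given as a unit quaternion [x, y, z, w].
In Python, from bench import move_ptp, movel, move_j, move_gripper, pause, inverse_kinematics, read_camera, camera_params, MotionError, sign_off, look_for, tip_of, read_time_s, read_qpos, read_joint_vel, read_effort, read_eef_pos, read_tcp_rot, read_ft_force, read_ft_torque, read_finger_gap, read_grasp_force gives the robot as it stands. Calls block until the motion is done:
- move_ptp(position, orientation): joint-space move of the TCP to a pose.
- movel(position, orientation=None, speed=0.15): straight line of the TCP; orientation=None keeps the orientation; speed is the mean speed in m/s.
- move_j(angles): joint-space move.
- move_gripper(opening, effort=None): finger opening in m; effort is the grip in N (None keeps the last); returns when the fingers have stopped.
- pause(seconds).
- inverse_kinematics(position, orientation): joint angles nearest the present ones, or None.
- read_camera(name): name is "side" or "top"; returns the picture (384x512x3 uint8, red, green, blue); there is no depth.
- camera_params(name): a dict with "K" (3x3 intrinsics, pixels), "camera_from_world" (4x4, takes a point from world to camera coordinates). Camera axes: x right, y down, z forward; pixel columns grow to the right and rows downward; lengths in m; the calibration is good to about 2 mm. A picture is of the moment at which its call begins. camera_params takes no time and is no camera call.
A pose or a line that the arm cannot do raises MotionError and nothing moves.
- sign_off(): hands the job in; it is judged then, once.
Trained networks look in the newest picture that a camera, given by its name, has taken for a name from the list of things; names that differ only in an ending like _2 or _b are one class to them, and where a whole thing is asked for, a point or a joint stands for the part that bears it (a point fixed in the world has none). Each returns a list of dicts, best first, with "confidence" (0 to 1); they miss things now and then, are a little off and sometimes report something else, mostly with a low value. They report only what shows in the picture. A call takes as long as a camera call. They do not tell look-alikes from the thing itself.
- look_for(camera, name): "at" ([column, row] in pixels, amid what is visible of it).
- tip_of(camera, name): "at" ([column, row] in pixels: a listed point, or the origin of a listed thing).
Readings, each from a call of its own:
- read_time_s(): time.
- read_qpos(): joint angles.
- read_joint_vel(): joint speeds.
- read_effort(): joint torques, N m.
- read_eef_pos(): TCP position.
- read_tcp_rot(): TCP orientation.
- read_ft_force(): force on the tool from outside, world axes, zero at the start.
- read_ft_torque(): the same for the moment, N m.
- read_finger_gap(): finger opening in m.
- read_grasp_force(): force on a finger pad.
Only numpy, scipy, OpenCV 4.12 (cv2) and the standard library are available. Lean on these libraries where they do the work, as an engineer would, in place of code of your own. Each camera call takes 0.05 s, during which the arm holds its last target. There are 200 camera calls.

### The job

On the desk's file rack, pull up the spring knob of the sliding bookend, slide the bookend outward to the second hole on from where it is now (skipping one) and let the pin drop home, so that the bay just takes the thicker of the two box files. Then lower that file upright into the bay, not dropping it, until it stands on the rack's floor between the partition and the bookend, not sticking out in front or behind, and let go. Leave the thin file, the stapler and the pen cup where they are.

Things in the scene. Friction and masses are not known exactly. Their poses are not given: they have to be found in the camera images.
- rack: Grey metal file rack, fixed to the desk. Origin on the desk under the bay-side face of its fixed partition, midway front to back. Base: x -70 to 70, y -90 to 190 mm, 14 mm thick; its top is the floor of the bays. Partition: y -4 to 0, x -50 to 50, top 92 mm above the desk. On its -y side a fixed low card box and an end plate (y -84 to -4, tops 83 and 92 mm). The bay to be used is on its +y side.
- bay (a point): Point on the bay's floor (14 mm above the desk), axes as the rack's, at rack x 0, y 25 mm: the middle of the bay once the bookend is pinned in the third hole.
- hole3 (a point): Mouth of the third index hole, the one wanted, at rack x 0, y 110 mm, 14 mm above the desk. The row of four holes, 10 mm square and over 10 mm deep, runs along the middle of the base at rack y 66, 88, 110 and 132 mm (22 mm pitch). At the start the pin is in the first.
- bookend (a joint): Slide of the bookend along the rack's +y, in m: 0 at the start (first hole, bay 6 mm wide), 0.022 second hole (bay 28 mm), 0.044 third hole (bay 50 mm, the one wanted), 0.066 fourth (bay 72 mm). Range -0.002 to 0.068; 1.5 N of friction, stays where it is left; about 1 mm of play when pinned.
- bookend_face (a point): Foot of the bookend's bay-side face, mid-depth, on the bay floor (14 mm above the desk); axes as the rack's; rack y = 6 mm + slide. The bookend is an upright plate 4 mm thick (towards +y), 100 mm deep, top 92 mm above the desk, with a foot on its +y side. 60 mm from this face stands a turret on the foot, 26 mm (x) by 22 mm (y), top 50 mm above the desk, knob above it.
- plunger (a joint): Lift of the spring plunger, in m: 0 when the pin (8 mm, round-ended) is fully home in a hole, about 0.010 when it rests on the strip between holes, 0.018 at the upper stop. The pin is clear of the hole above 0.010. The spring pushes down with 4 N at 0 and 7.5 N at 0.014; released over a hole (within about 2 mm) it snaps down by itself.
- knob (a point): Centre of the plunger's black knob head: upright cylinder, diameter 28 mm, 20 mm tall (10 mm above and below this point), on a neck of 14 mm. 78 mm above the desk when home. It moves with the bookend (rack x 0, y 66 mm + slide) and rises with the plunger. Axes as the rack's. The nearest upright thing is the bookend plate, 42 mm from the head.
- thick_file: The thicker box file, blue plastic, rigid and closed, loose, standing upright on the desk: 100 mm (its x) by 44 mm thick (its y) by 150 mm tall, about 0.4 kg. Origin at the centre of its underside. The label and finger ring are on its -x face; either face may look to the front in the rack.
- thin_file: The thinner box file, same look: 100 mm (x) by 22 mm thick (y) by 150 mm tall, loose, upright. Origin at the centre of its underside. Not to be moved.
- stapler: Desk stapler, 36 mm (x) by 130 mm (y) by 63 mm high, loose. Origin at the centre of its underside. Not to be moved.
- pen_cup: Black round pen cup, 72 mm diameter, 100 mm tall, pens up to 170 mm, loose. Origin at the centre of its underside. Not to be moved.
Not all that is in view belongs to the job. Leave any green or orange look-alike of the thick_file alone.

How it is judged:
On the way, in this order (a step that is already met when the one before it is completed fails the run):
1. the plunger is pulled clear of the first hole (value of joint plunger above 0.0105 m and value of joint bookend below 0.006 m), for 0.05 s.
2. the bookend is at the third hole with the pin home (value of joint plunger below 0.003 m and value of joint bookend between 0.041 and 0.047 m), for 0.2 s.
3. the thick file, still held, is lowered upright into the bay to within 15 mm of the floor (x of thick_file in the frame of bay between -0.025 and 0.025 m and y of thick_file in the frame of bay between -0.006 and 0.006 m and z of thick_file in the frame of bay between -0.004 and 0.015 m and angle between thick_file's own z axis and vertical below 0.1 rad and contact force between the fingers and thick_file above 0.5 N).
At the end, for the whole second after the job is handed in: Pin home (lift under 3 mm), bookend at the third hole (44 mm, within 3 mm); the thick file on the bay floor (within 4 mm), upright (0.10 rad), square (0.12 rad), centred within 6 mm across and 25 mm front to back, at rest and released; other things not disturbed (all of step 2 and x of thick_file in the frame of bay between -0.025 and 0.025 m and y of thick_file in the frame of bay between -0.006 and 0.006 m and z of thick_file in the frame of bay between -0.004 and 0.004 m and angle between thick_file's own z axis and vertical below 0.1 rad and angle between the y axis of thick_file and the y axis of rack, either way round below 0.12 rad and linear speed of thick_file below 0.02 m/s); the robot touches nothing.
It fails at once if the thin file is moved more than 25 mm or tipped (distance of thin_file from where it was at the start of the episode above 0.025 m or angle between thin_file's own z axis and vertical above 0.3 rad).
It fails at once if the stapler is moved more than 25 mm (distance of stapler from where it was at the start of the episode above 0.025 m).
It fails at once if the pen cup is moved more than 25 mm or tipped (distance of pen_cup from where it was at the start of the episode above 0.025 m or angle between pen_cup's own z axis and vertical above 0.3 rad).
It also fails if it takes over 58 s, if anything falls off the work surface, if the arm or the gripper's body presses on something with over 40 N, if the wrist force passes 120 N, or if a joint passes its speed limit or range.

## Working session

There is one attempt and no reset: what is moved stays moved. The work goes in short steps, each a Python script; the robot and the scene stay as the last script left them, time stands still between calls to the robot, and variables do not carry over. Pictures are saved under pics/ and viewed, at most 10 in all, crops included, and the job is handed in when it is done.

```bash
mkdir -p pics; ls; python3 - <<'E'
from bench import *
import cv2,numpy as np
for c in("side","top"):
    im=read_camera(c); cv2.imwrite(f"pics/{c}0.png",im[:,:,::-1])
    p=camera_params(c); print(c,np.round(p["K"],1).tolist(),np.round(p["camera_from_world"],3).tolist())
    for n in("rack","knob","hole3","bookend_face","bay","thick_file","thin_file","stapler","pen_cup"):
        print(n,[(np.round(d["at"]).tolist(),round(d["confidence"],2)) for d in tip_of(c,n)[:4]],[(np.round(d["at"]).tolist(),round(d["confidence"],2)) for d in look_for(c,n)[:4]])
print(read_time_s(),read_tcp_rot())
E
```

```text
pics
side [[418.2, 0.0, 252.7], [0.0, 418.2, 195.8], [0.0, 0.0, 1.0]] [[0.984, -0.177, -0.01, -0.509], [-0.146, -0.776, -0.614, 0.115], [0.101, 0.606, -0.789, 1.466], [0.0, 0.0, 0.0, 1.0]]
rack [([235.0, 198.0], 0.58), ([253.0, 288.0], 0.22)] [([231.0, 191.0], 0.98)]
knob [([233.0, 174.0], 0.53), ([262.0, 121.0], 0.34)] [([233.0, 175.0], 0.43)]
hole3 [([229.0, 180.0], 0.68)] [([231.0, 194.0], 0.87), ([251.0, 272.0], 0.7)]
bookend_face [([237.0, 197.0], 0.48)] [([233.0, 178.0], 0.68)]
bay [([234.0, 191.0], 0.67)] [([235.0, 190.0], 0.88), ([230.0, 180.0], 0.58)]
thick_file [([245.0, 327.0], 0.85), ([296.0, 289.0], 0.82), ([250.0, 282.0], 0.8), ([192.0, 347.0], 0.65)] [([301.0, 278.0], 0.84), ([190.0, 334.0], 0.83), ([245.0, 318.0], 0.76), ([250.0, 273.0], 0.61)]
thin_file [([296.0, 252.0], 0.56)] [([298.0, 237.0], 0.83), ([233.0, 190.0], 0.58)]
stapler [([313.0, 202.0], 0.83)] [([314.0, 194.0], 0.92)]
pen_cup [([263.0, 123.0], 0.61)] [([264.0, 111.0], 0.56)]
top [[395.9, 0.0, 248.8], [0.0, 395.9, 188.8], [0.0, 0.0, 1.0]] [[-0.112, -0.994, -0.005, 0.024], [-0.97, 0.11, -0.216, 0.516], [
[... 153 characters left out ...]
 0.64)]
hole3 [([193.0, 214.0], 0.58)] [([210.0, 214.0], 0.74)]
bookend_face [([222.0, 213.0], 0.59)] [([212.0, 213.0], 0.64)]
bay [([219.0, 208.0], 0.94)] [([213.0, 214.0], 0.91)]
thick_file [([397.0, 258.0], 0.88), ([332.0, 197.0], 0.8), ([343.0, 158.0], 0.75), ([374.0, 207.0], 0.64)] [([348.0, 147.0], 0.96), ([338.0, 192.0], 0.84), ([382.0, 199.0], 0.78), ([337.0, 246.0], 0.67)]
thin_file [([294.0, 153.0], 0.87)] [([297.0, 144.0], 0.8)]
stapler [([234.0, 127.0], 0.71)] [([233.0, 122.0], 0.76), ([210.0, 214.0], 0.51)]
pen_cup [([102.0, 170.0], 0.78), ([293.0, 156.0], 0.71), ([234.0, 126.0], 0.45)] [([90.0, 166.0], 0.88)]
1.9 [ 1.92171683e-01  9.81361322e-01 -1.68997995e-06 -1.82809538e-05]
```

```bash
python3 - <<'E'
import cv2
a=cv2.imread("pics/side0.png")[80:370,150:370]; cv2.imwrite("pics/s1.png",cv2.resize(a,(455,600),interpolation=cv2.INTER_CUBIC))
b=cv2.imread("pics/top0.png")[90:290,70:430]; cv2.imwrite("pics/t1.png",cv2.resize(b,(800,444),interpolation=cv2.INTER_CUBIC))
E
```

```text
(no output)
```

View pics/s1.png

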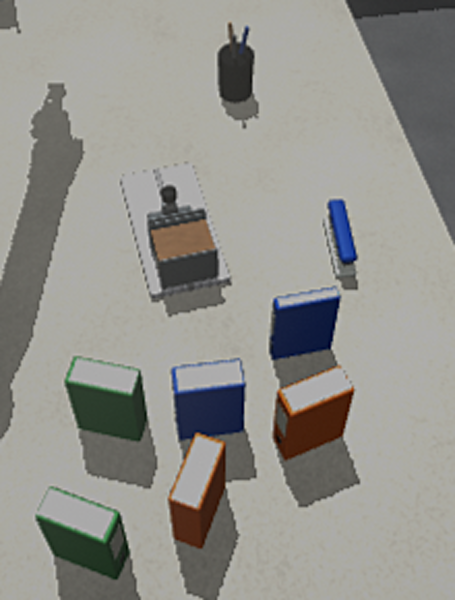

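View pics/t1.png

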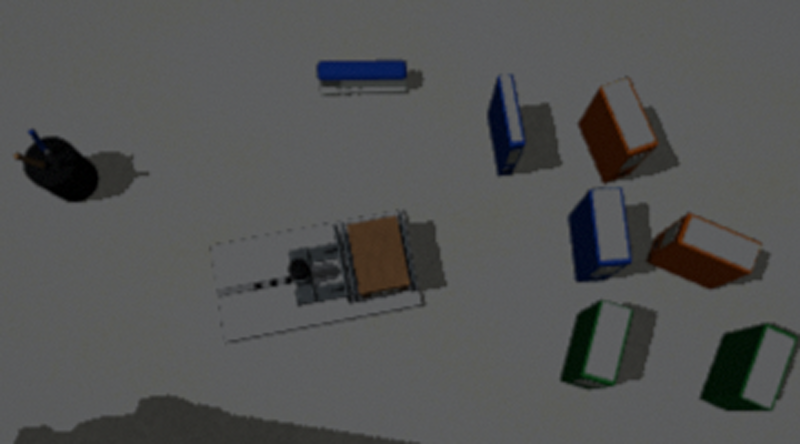

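The side view (px) has the thick blue file at about (250,273), the thin file at (297,237) and the rack at (233,190). In the top view the thick file is at about (340,196) and the rack at (212,213), with its +y pointing left. I'll enlarge and brighten these areas to pick corners.

```bash
python3 - <<'E'
import cv2,numpy as np
t=cv2.imread("pics/top0.png");s=cv2.imread("pics/side0.png")
def crop(im,x,y,w,h,k,g):
    a=cv2.resize(im[y:y+h,x:x+w],None,fx=k,fy=k,interpolation=cv2.INTER_CUBIC)
    return np.clip(a.astype(float)*g,0,255).astype(np.uint8)
C=np.zeros((600,800,3),np.uint8)
def put(a,x,y): C[y:y+a.shape[0],x:x+a.shape[1]]=a
put(crop(t,160,180,105,65,4,2.3),0,0)      # 420x260
put(crop(t,320,165,60,65,4,2.3),440,0)     # 240x260
put(crop(s,200,155,65,75,4,1.1),0,280)     # 260x300
put(crop(s,225,245,50,60,4,1.1),300,280)
cv2.imwrite("pics/c1.png",C)
E
```

```text
(no output)
```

View pics/c1.png

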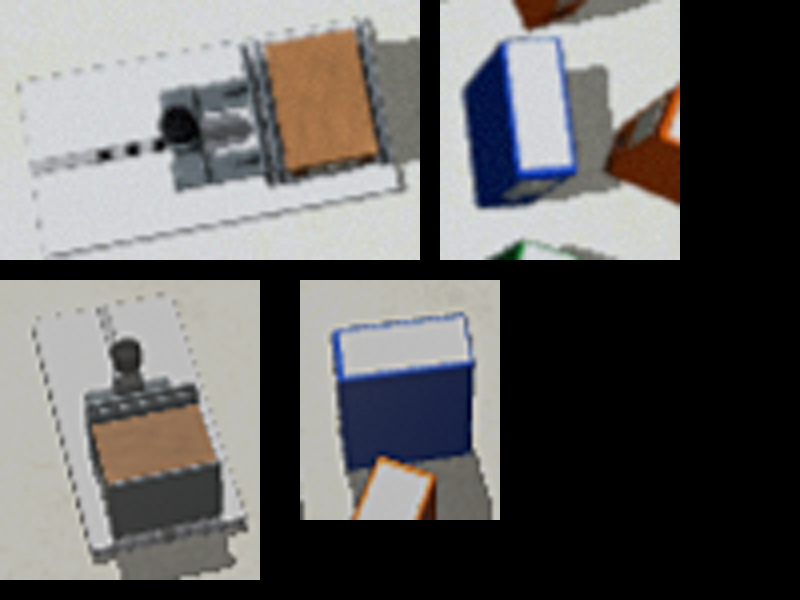

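The composite shows the rack base corners, knob, holes 2–4 and the thick file's top and bottom corners clearly. I'll fit poses to both views.

```bash
cat > h.py <<'E'
from bench import *
import numpy as np
from scipy.optimize import least_squares
def proj(c,P):
    p=camera_params(c); P=np.atleast_2d(P); T=np.array(p["camera_from_world"])
    q=(P@T[:3,:3].T+T[:3,3])@np.array(p["K"]).T
    return q[:,:2]/q[:,2:]
def place(v,L):
    L=np.atleast_2d(np.array(L,float)); c,s=np.cos(v[2]),np.sin(v[2])
    return np.c_[v[0]+c*L[:,0]-s*L[:,1],v[1]+s*L[:,0]+c*L[:,1],L[:,2]]
def fit(obs,v0):
    def r(v): return np.concatenate([(proj(c,place(v,np.array(l)/1000))-p).ravel() for c,l,p in obs])
    s=least_squares(r,v0,loss="soft_l1"); return s.x,r(s.x).reshape(-1,2)
def quat(yaw): # tool down, tool y axis (closing) at world angle yaw+90deg
    from scipy.spatial.transform import Rotation as R
    return (R.from_euler("z",yaw)*R.from_quat([1,0,0,0])).as_quat()
E
python3 - <<'E'
from h import *
T=lambda x,y:[x/4+160-.375,y/4+180-.375]
S=lambda x,y:[x/4+200-.375,(y-280)/4+155-.375]
T2=lambda x,y:[(x-440)/4+320-.375,y/4+165-.375]
S2=lambda x,y:[(x-300)/4+225-.375,(y-280)/4+245-.375]
rack=[("top",[70,190,14],T(18,82)),("top",[-70,190,14],T(45,257)),("top",[-70,-90,14],T(402,189)),("top",[0,66,88],T(180,124)),("top",[0,132,14],T(105,156)),("top",[0,110,14],T(133,150)),
("side",[70,190,14],S(175,295)),("side",[-70,190,14],S(35,320)),("side",[70,-90,14],S(243,518)),("side",[-70,-90,14],S(93,550)),("side",[0,66,78],S(126,355))]
v,r=fit(rack,[.5,.1,0]); print("rack",v); print(np.round(r,1).tolist())
f=[("top",[50,22,150],T2(505,38)),("top",[50,-22,150],T2(560,37)),("top",[-50,-22,150],T2(576,171)),("top",[-50,22,150],T2(519,179)),("top",[-50,22,0],T2(480,207)),
("side",[-50,22,150],S2(332,332)),("side",[50,22,150],S2(465,314)),("side",[50,-22,150],S2(473,361)),("side",[-50,-22,150],S2(342,378)),("side",[-50,-22,0],S2(347,470)),("side",[50,-22,0],S2(470,452))]
w,r=fit(f,[.5,-.2,0]); print("file",w); print(np.round(r,1).tolist())
print(place(v,[0,.066,.078]),quat(v[2]))
for q,y in((v,v[2]),(w,w[2])):
  for k in (0,np.pi): print(inverse_kinematics(place(q,[0,.0,.14])[0],quat(y+k)))
E
```

```text
rack [0.46237121 0.03857827 0.07179532]
[[0.7, -0.2], [0.1, -0.2], [-0.1, 0.3], [-0.3, -0.1], [0.3, -0.4], [0.3, -0.2], [-0.8, -0.7], [-0.8, -0.2], [0.6, -0.4], [-0.6, -0.1], [0.1, 0.1]]
file [ 0.45765656 -0.30028688 -0.03422681]
[[-1.3, 0.4], [0.3, -0.6], [1.0, 0.4], [-0.3, -0.4], [-0.9, 0.5], [-0.2, -1.0], [0.3, -1.0], [0.8, 0.5], [-1.0, 0.9], [-0.1, 0.5], [0.6, 0.7]]
[[0.45763679 0.10440825 0.078     ]] [0.99935575 0.03588995 0.         0.        ]
[-0.8816978   0.21709194  0.78146956  2.15846891 -0.20546564  0.83838881
 -1.47264076]
[-0.64548838  0.185757    0.51464299  2.14985121 -0.12312655  0.8333796
  1.58736177]
[-0.18465747  0.42573535  0.83045865  1.97019137 -0.39527613  0.91372325
 -0.75637553]
[-0.29058847  0.48812815  0.97804177  1.97378908 -0.50135615  0.94298436
  2.47669367]
```

```bash
cat >> h.py <<'E'
RACK=np.array([0.46237,0.03858,0.0718]); FILE=np.array([0.45766,-0.30029,-0.0342])
def st(n): print(n,"t%.1f"%read_time_s(),np.round(read_eef_pos(),4).tolist(),"F",np.round(read_ft_force(),1).tolist(),"gap %.4f"%read_finger_gap(),"grip %.1f"%read_grasp_force(),flush=True)
E
python3 - <<'E'
from h import *
import cv2
q=quat(RACK[2]); k=place(RACK,[0,.066,.081])[0]
move_ptp(k+[0,0,.16],q); move_gripper(.06,40); st("above")
movel(k+[0,0,.04]); st("near")
cv2.imwrite("pics/k_t.png",read_camera("top")[:,:,::-1]); cv2.imwrite("pics/k_s.png",read_camera("side")[:,:,::-1])
movel(k,speed=.06); st("down")
move_gripper(.02,40); st("grip")
E
```

```text
above t4.2 [0.4576, 0.1047, 0.241] F [-0.6, -0.3, -0.4] gap 0.0600 grip 0.0
near t5.2 [0.4585, 0.1045, 0.1217] F [0.8, -0.4, -0.1] gap 0.0601 grip 0.0
down t6.1 [0.4578, 0.1043, 0.081] F [-0.3, 0.7, -0.1] gap 0.0599 grip 0.0
grip t6.5 [0.458, 0.1048, 0.0816] F [-1.2, 0.4, 4.6] gap 0.0266 grip 39.2
```

```bash
python3 - <<'E'
from h import *
p=place(RACK,[0,.066,.081])[0]; u=place([0,0,RACK[2]],[0,1,0])[0]
movel(p+[0,0,.0145],speed=.03); pause(.15); st("lift")
movel(p+[0,0,.0145]+.044*u,speed=.05); pause(.2); st("slid")
movel(p+[0,0,.002]+.044*u,speed=.04); pause(.2); st("lowered")
E
```

```text
lift t7.3 [0.4579, 0.1044, 0.0954] F [3.3, 1.4, -8.4] gap 0.0267 grip 39.8
slid t8.5 [0.4545, 0.1489, 0.0956] F [3.6, 1.3, -8.4] gap 0.0268 grip 39.9
lowered t9.2 [0.4545, 0.1485, 0.0831] F [3.2, 1.6, -5.2] gap 0.0266 grip 40.1
```

```bash
python3 - <<'E'
from h import *
import cv2
move_gripper(.06); st("open"); e=np.array(read_eef_pos())
movel([e[0],e[1],.25],speed=.3); 
w=FILE; q=quat(w[2]); g=place(w,[0,0,.124])[0]
move_ptp(g+[0,0,.13],q); st("abovefile")
t=read_camera("top");s=read_camera("side")
cv2.imwrite("pics/f_t.png",t[:,:,::-1]);cv2.imwrite("pics/f_s.png",s[:,:,::-1])
for c,y in(("top",0),("side",0)):
    for n in("knob","bookend_face"): print(c,n,[(np.round(d["at"],1).tolist(),round(d["confidence"],2)) for d in tip_of(c,n)[:2]])
    print(np.round(proj(c,place(RACK,[[0,.110,.078],[0,.05,.014],[0,.110,.088]])),1).tolist())
def crop(im,x,y,w,h,k,g):
    return np.clip(cv2.resize(im[y:y+h,x:x+w,::-1],None,fx=k,fy=k,interpolation=cv2.INTER_CUBIC).astype(float)*g,0,255).astype(np.uint8)
C=np.zeros((600,800,3),np.uint8)
def put(a,x,y): C[y:y+a.shape[0],x:x+a.shape[1]]=a
put(crop(t,160,180,105,65,4,2.3),0,0); put(crop(t,310,130,85,100,4,2.3),440,0)
put(crop(s,200,155,65,75,4,1.1),0,280); put(crop(s,215,190,115,115,2.5,1.1),300,300) if 0 else put(crop(s,215,225,110,80,3,1.1),440,360) if 0 else None
a=crop(s,205,225,100,75,3.6,1.1); put(a[:190],300,405)
cv2.imwrite("pics/c2.png",C)
E
```

```text
open t9.6 [0.4541, 0.1479, 0.083] F [0.8, 0.2, 0.3] gap 0.0600 grip 0.0
abovefile t11.9 [0.4585, -0.2986, 0.2534] F [-0.2, 0.8, -0.6] gap 0.0600 grip 0.0
top knob [([189.0, 214.5], 0.51)]
top bookend_face [([211.9, 213.6], 0.76)]
[[190.1, 213.7], [212.0, 213.4], [189.6, 213.2]]
side knob []
side bookend_face [([233.1, 185.6], 0.57)]
[[228.6, 164.7], [233.0, 187.9], [228.5, 162.9]]
```

View pics/c2.png

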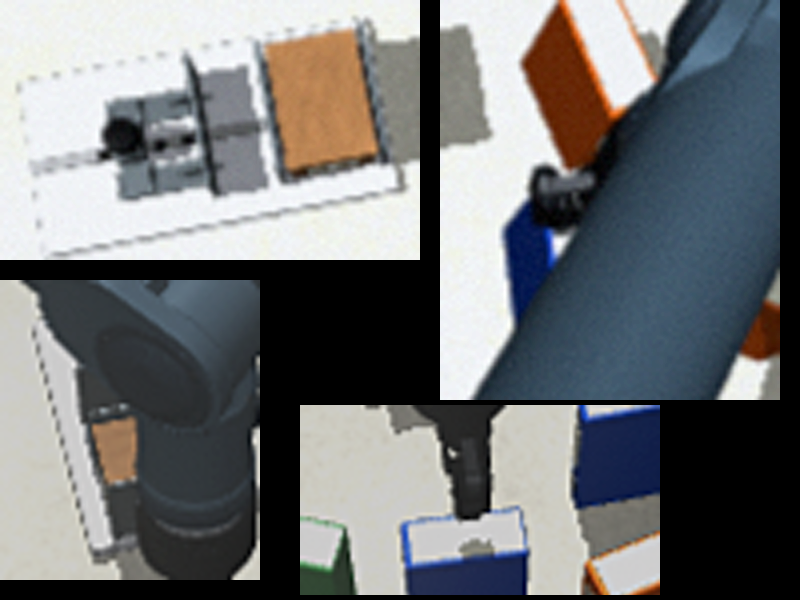

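The pin has dropped at the third hole: the knob is at px (190,213), as predicted, and the bay is open. The gripper is centred over the thick blue file, clear of its neighbours.

```bash
python3 - <<'E'
from h import *
import cv2
w=FILE; g=place(w,[0,0,.124])[0]
move_gripper(.066); movel(g+[0,0,.03],speed=.2); movel(g,speed=.08); st("at")
move_gripper(.035,60); st("grip")
movel(g+[0,0,.17],speed=.15); st("lift")
b=place(RACK,[0,.025,.138])[0]
movel(b+[0,0,.155],quat(RACK[2]),speed=.2); 
movel(b+[0,0,.09],speed=.1); pause(.3); st("over bay")
t=read_camera("top");s=read_camera("side")
def crop(im,x,y,w,h,k,g):
    return np.clip(cv2.resize(im[y:y+h,x:x+w,::-1],None,fx=k,fy=k,interpolation=cv2.INTER_CUBIC).astype(float)*g,0,255).astype(np.uint8)
C=np.zeros((600,800,3),np.uint8)
def put(a,x,y): C[y:y+a.shape[0],x:x+a.shape[1]]=a
put(crop(t,150,150,115,95,4,2.3),0,0); put(crop(s,195,130,80,100,4,1.1),470,0)
cv2.imwrite("pics/c3.png",C)
E
```

```text
at t13.6 [0.4573, -0.3002, 0.1235] F [0.7, -0.9, -0.1] gap 0.0661 grip 0.0
grip t14.0 [0.4582, -0.3005, 0.1245] F [0.3, 0.6, 1.3] gap 0.0436 grip 61.8
lift t15.2 [0.4569, -0.2997, 0.2928] F [0.2, -0.0, -4.1] gap 0.0432 grip 61.2
over bay t18.3 [0.461, 0.0637, 0.2285] F [-0.9, -0.1, -3.7] gap 0.0434 grip 61.3
```

View pics/c3.png

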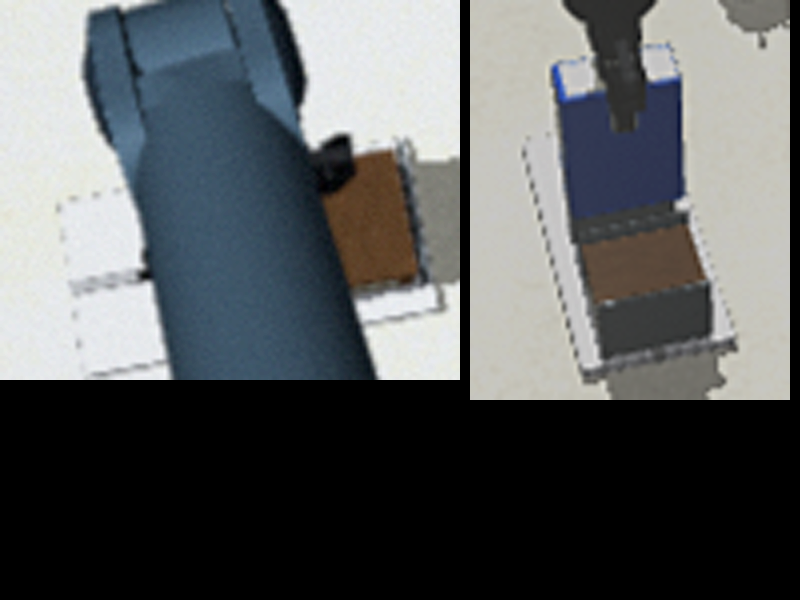

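The file hangs upright and square over the bay; its lower edge in the side view runs from about (220,185) to (248,180), parallel to the partition. I'll lower it with force checks.

```bash
python3 - <<'E'
from h import *
b=place(RACK,[0,.025,.138])[0]
f0=np.array(read_ft_force())
for dz in (.075,.066,.058,.045,.03,.016,.008,.003,.001):
    movel(b+[0,0,dz],speed=.06 if dz>.01 else .03); st(dz)
    d=np.array(read_ft_force())-f0
    if abs(d).max()>8: print("contact"); break
E
```

```text
0.075 t18.8 [0.4599, 0.0633, 0.2121] F [-0.5, -0.2, -3.8] gap 0.0429 grip 61.3
0.066 t19.1 [0.4601, 0.0634, 0.2034] F [-0.4, -0.0, -3.3] gap 0.0434 grip 61.3
0.058 t19.4 [0.4601, 0.0634, 0.1955] F [0.5, 0.2, -3.2] gap 0.0432 grip 61.3
0.045 t19.8 [0.46, 0.0633, 0.1823] F [-0.0, -0.5, -3.4] gap 0.0434 grip 61.3
0.03 t20.2 [0.46, 0.0633, 0.1674] F [0.5, -0.8, -2.8] gap 0.0432 grip 61.3
0.016 t20.6 [0.46, 0.0633, 0.1534] F [0.7, -0.3, -3.4] gap 0.0434 grip 61.3
0.008 t21.0 [0.4604, 0.0634, 0.1458] F [-0.2, 0.2, -2.9] gap 0.0433 grip 61.3
0.003 t21.3 [0.4603, 0.0634, 0.1408] F [0.1, -0.1, -4.4] gap 0.0435 grip 61.3
0.001 t21.5 [0.4605, 0.0635, 0.1389] F [0.1, -1.1, -3.5] gap 0.0434 grip 61.3
```

```bash
python3 - <<'E'
from h import *
b=place(RACK,[0,.025,.138])[0]
for dz in (0,-.001,-.002,-.003):
    movel(b+[0,0,dz],speed=.02); pause(.15); st(dz)
    if read_ft_force()[2]>-1: break
move_gripper(.066); st("open")
e=np.array(read_eef_pos())
movel(b+[0,0,.12],speed=.12); movel([.35,.33,.32],speed=.3); pause(.3); st("away")
t=read_camera("top");s=read_camera("side")
def crop(im,x,y,w,h,k,g):
    return np.clip(cv2.resize(im[y:y+h,x:x+w,::-1],None,fx=k,fy=k,interpolation=cv2.INTER_CUBIC).astype(float)*g,0,255).astype(np.uint8)
import cv2
v=np.array([*place(RACK,[0,.025,0])[0][:2],RACK[2]])
L=[[a*.05,c*.022,.164] for a,c in((1,1),(1,-1),(-1,-1),(-1,1))]
for c,im in(("top",t),("side",s)):
    for p in proj(c,place(v,L)): pass
print(np.round(proj("top",place(v,L)),1).tolist(),np.round(proj("side",place(v,L)),1).tolist())
C=np.zeros((600,800,3),np.uint8)
def put(a,x,y): C[y:y+a.shape[0],x:x+a.shape[1]]=a
put(crop(t,150,150,115,95,4,2.3),0,0); put(crop(s,195,130,80,100,4,1.1),470,0)
cv2.imwrite("pics/c4.png",C)
E
```

```text
0 t21.9 [0.4608, 0.0636, 0.1385] F [-2.0, -0.9, 4.1] gap 0.0433 grip 61.9
open t22.3 [0.4609, 0.0636, 0.138] F [-0.9, -0.2, 1.0] gap 0.0661 grip 0.0
away t24.9 [0.3505, 0.329, 0.3199] F [-0.0, 1.0, 0.5] gap 0.0656 grip 0.0
[[205.0, 187.5], [220.5, 184.7], [226.6, 219.5], [210.8, 222.5]] [[245.3, 158.3], [248.4, 167.5], [219.4, 173.2], [216.9, 163.8]]
```

View pics/c4.png

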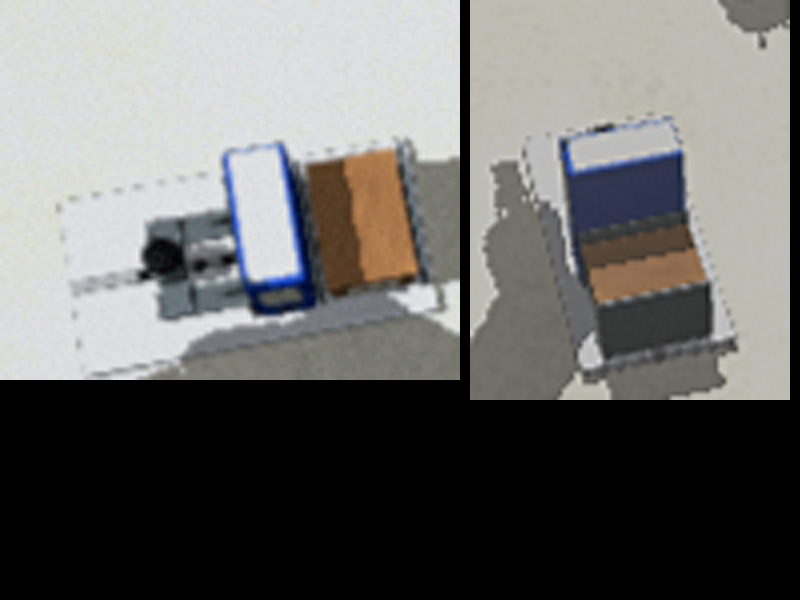

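The file stands upright and square in the bay. Its top corner is seen at about (206,188), against (205,187.5) predicted, and the knob is still at the third hole.

```bash
python3 -c "
from bench import *
print(sign_off())"
```

```text
the job is handed in; nothing more can be done
None
```

The job is handed in: in the last pictures the bookend was pinned in the third hole and the thick file stood upright in the bay, released, with the arm clear at about 25 s; the hand-in gave no verdict.

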